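# Pencil a guide line across a chromatography plate

### The arm

A 6-joint arm with a two-finger parallel gripper is mounted at the origin on a cart in front of the work surface, level with it; the furniture and walls round the work are solid. World frame = base frame: x ahead of the robot, y to its left, z up, the work surface at z = 0. Lengths are in m, angles in rad, forces in N, time in s.
With the tool pointing down it reaches from about 0.35 to 0.85 m from the base axis. Payload 8.1 kg.
Tool frame: the origin (TCP) lies on the centre line of the jaws, within the pads' length; the fingertips stand 8 mm ahead of it and the grasp point (between the pads) lies 11 mm behind it (arm.tips_ahead is the distance from the TCP to the fingertips, in m); z points along the fingers, y is the line along which they close (so a half turn about z gives the same grasp; the last joint's range is limited). The gripper opens to 85 mm and grips with 20 to 120 N. Pads are 22 mm wide; open, the fingers measure 114 mm over their backs; the gripper's body (76 mm by 85 mm) begins 54 mm behind the grasp point. The pads swing forward as they close: fully open they stand 13 mm farther back than shut.
Start: joints at [-1.344, 0.13, 1.488, -0, 1.523, -0.085], TCP at [0.184, -0.571, 0.239] pointing down, gripper open.
Joint ranges: [-2.96, 2.96], [-0.89, 2.26], [0.02, 2.5], [-1.34, 4.48], [0, 2.73], [-2.66, 2.66]. Speed limits (rad/s): [2.39, 2.39, 2.79, 3.14, 3.14, 3.14].

### API

Orientations are given as a rotation vector (axis times angle).
In Python, from bench import arm gives the robot as it stands. The module is installed in compiled form; this text tells all that it offers.
- The arm moves only by the shell command python3 -m jog 'ROWS'. ROWS is JSON, a list that holds one entry, the list of rows, each a list of 7 numbers: the turn, a rotation vector about the world's x, y, z in degrees, then the shift along the world's x, y, z in mm, then the opening, from 0 (shut) to 1 (fully open). A call has 1 to 10 rows; each row is the pose to reach, as a shift and turn from the pose commanded when the call began; what a row does not reach only later rows make up. A row lasts 1/8 s, in which the tool goes at most 62.5 mm and 10.7 degrees, less where a joint would pass 70% of its speed; a pose out of reach is approached as far as the arm can. A call with a gripper value outside its range is refused whole. The fingers move at their own pace and stop on an object; the grip force is fixed at half the most. Time passes only in rows, so rows that repeat a pose let the fingers close. It gives the time, the measured TCP pose, the force, the opening and the grip force at its end, in the units of the state.
- arm.state(): the state, without advancing time (a new reading comes with each control period).
- arm.capture(name): name is "scene" or "top" or "wrist"; returns (picture, depth): 420x560x3 uint8, red, green, blue; 420x560 float32, m along the optical axis (not along the pixel's ray), 0 where there is no reading.
- arm.camera_model(name): a dict with "fov_y" (degrees; the focal length in pixels is half the picture's height over the tangent of half this angle, whatever the lens; pixels are square), "cx", "cy" (the principal point, pixels), "cam_to_world" (4x4, takes a point from camera to world coordinates); the wrist camera has in their place "tool_from_camera" (4x4, takes a point from camera to tool coordinates, whose origin is the TCP and whose axes are the flange's). Camera axes: x right, y up, looking along -z (the intrinsics and any distortion apply to the point x, -y, -z); pixel columns grow to the right and rows downward; lengths in m; the calibration is good to about 2 mm. A picture is of the moment at which its call begins: read the wrist's pose just before it. camera_model takes no time and is no camera call.
- arm.hand_in(): hands the job in; it is judged then, once.
The state is a dict: "time": time; "joint_pos": joint angles; "qd": joint speeds; "joint_efforts": joint torques, N m; "ee_pos": TCP position; "orientation": TCP orientation; "ft_force": force on the tool from outside, world axes, zero at the start; "wrist_torque": the same for the moment, N m; "width": opening from 0.0 (shut) to 1.0 (fully open); "gripper_force": force on a finger pad.
Only numpy, scipy, OpenCV 4.12 (cv2) and the standard library are available. Lean on these libraries where they do the work, as an engineer would, in place of code of your own. Each camera call takes 0.05 s, during which the arm holds its last target. There are 200 camera calls.

### The job

Slide the straightedge of the marking guide by its blue grip until its working (far) edge is level with the point of the red clip. Then take the pencil from its stand and, slowly (about 3 cm/s) and with light pressure, draw one unbroken line on the white plate along that edge, right across from the blue-grip end to the other end, without shifting the straightedge or marking the plate elsewhere. Stand the pencil back in its stand, and leave the plate untouched by hand and the things around undisturbed.

Things in the scene. Friction and masses are not known exactly. Their poses are not given: they have to be found in the camera images.
- guide: plate marking guide, fixed on the worktop: grey base 160 (x) x 300 (y) x 12 mm, origin at the centre of its underside; x points away from the robot, y to the left. A white plate lies in it. Along its left side runs a metal rail that carries the straightedge; left of the rail is a scale strip.
- tlc_plate: white thin-layer plate lying fixed in the guide, 100 (x) x 200 (y) x 3 mm; origin at the centre of its underside, axes as the guide's; its upper face, the one to draw on, is 15 mm above the worktop
- straightedge (a joint): slide of the straightedge along the guide's x, 0 (nearest the robot) to 0.080 m (farthest); stays where it is left, needs about 4 N to move
- edge_mid (a point): point on the straightedge's working edge (far edge, a steel strip reaching 122 mm either side of this point), over the middle of the plate's length, at the height of the plate's face; axes as the guide's: y along the edge towards the blue grip, x onto the open plate. The ruler lies 1 to 5 mm above the plate. At the mark, this point and the clip's have the same x in the guide's frame.
- edge_grip (a point): centre of the top of the blue thumb grip at the straightedge's left end: upright block 28 (x) x 16 (y) mm, 25 mm tall above the black carriage, top 59 mm above the worktop, axes as the guide's; 23 mm towards the robot from the working edge and 134 mm left of edge_mid
- index_clip: red index clip, fixed on the guide's left edge, its point towards the scale; origin at the point's line, 12 mm above the worktop, axes as the guide's. It marks where (in x) the working edge must stand.
- pencil: blue pencil, 143 mm, 46 g, point down in its stand; origin at the lead's tip (lead out), z up along the pencil. Lead 4 mm thick for the lowest 10 mm, then a cone, barrel 11 mm thick, black collar 20 mm thick from 62 to 70 mm, above it the round grip, 12 mm thick, up to 136 mm. The lead is sprung: it yields up to 7 mm, at 0.35 N first and 2.8 N at the end; farther it is hard.
- pencil_tip (a point): the tip of the pencil's lead (moves with the sprung lead)
- pencil_stand: fixed stand: dark round foot 72 mm across with an upright metal socket tube, 26 mm outside, 15 mm inside, rim 78 mm above the worktop; origin at the centre of the underside. The pencil hangs in it with its collar resting on the rim, tip 16 mm above the worktop.
- tape_roll: loose yellow tape roll, 63 mm across, 25 mm tall, left; bystander
- marker_red: loose marker pen with a red cap, 125 mm, lying to the left; bystander
- lab_timer: loose white timer, 62 x 68 x 18 mm, right of the guide, behind the pencil stand; bystander
Things that resemble listed ones, but are neither listed nor needed, are in the scene too. Of the things that look like the pencil_stand, take the one that is nearest to the robot's base at the start.

How it is judged:
By the outcome, as a careful person would: the job done as asked, in the order asked, and still so for the second after the job is handed in, with the robot touching nothing.
It also fails if it takes over 72 s, if anything falls off the work surface, if the arm or the gripper's body presses on something with over 40 N, if the wrist force passes 120 N, or if a joint passes its speed limit or range.

## Working session

There is one attempt and no reset: what is moved stays moved. The work goes in short steps, Python scripts to look and compute and a shell command to move; the robot and the scene stay as the last step left them, time stands still between calls to the robot, and variables do not carry over. Pictures are saved under pics/ and viewed, at most 10 in all, crops included, and the job is handed in when it is done.

```bash
mkdir -p pics; python3 - <<'E'
from bench import arm
import cv2, numpy as np
s=arm.state(); print(s)
for n in ("scene","top"):
    p,d=arm.capture(n); m=arm.camera_model(n); print(n,m)
    np.savez(f"pics/{n}0.npz",p=p,d=d)
    cv2.imwrite(f"pics/{n}0.png",cv2.resize(p[:,:,::-1],(800,600)))
print(arm.camera_model("wrist"),arm.tips_ahead)
E
```

```text
{'time': 0.0, 'joint_pos': array([-1.34438519e+00,  1.31148446e-01,  1.48927380e+00, -3.32802306e-05,
        1.52300107e+00, -8.53712377e-02]), 'qd': array([-0.00144245, -0.00144148, -0.0010198 , -0.00011388,  0.0006258 ,
       -0.00047458]), 'joint_efforts': array([ 2.23860967e-03, -5.69397104e+01, -5.00547373e+01,  1.38757755e-04,
        1.47370639e-02,  3.42044098e-05]), 'ee_pos': array([ 0.18395973, -0.57054371,  0.23825502]), 'orientation': array([-3.10169425e+00, -4.87484731e-01,  2.54555938e-04]), 'ft_force': array([ 0.7418028 ,  0.41161252, -0.68235777]), 'wrist_torque': array([-0.04795233,  0.00535284, -0.0480602 ]), 'gripper_force': 0.0, 'width': 1.0022592476736745}
scene {'fov_y': 51.62144004496758, 'cx': 280.6610473265107, 'cy': 206.4664969046522, 'cam_to_world': array([[-0.84320506,  0.24909941, -0.47639764, -0.14084733],
       [-0.53722199, -0.35756425,  0.76389812,  0.93565526],
       [ 0.0199438 ,  0.90005405,  0.43532166,  0.66864248],
       [ 0.        ,  0.        ,  0.        ,  1.        ]])}
top {'fov_y': 55.82655760878344, 'cx': 280.0739881690536, 'cy': 208.29826581702807, 'cam_to_world': array([[ 0.00636066,  0.99731368, -0.07297239,  0.45074186],
       [-0.99995904,  0.0068134 ,  0.00595707, -0.1249009 ],
       [ 0.00643826,  0.07293151,  0.99731617,  1.49528273],
       [ 0.        ,  0.        ,  0.        ,  1.        ]])}
{'fov_y': 71.01978506577912, 'cx': 277.10177750096904, 'cy': 212.95733324378756, 'tool_from_camera': array([[ 2.19049592e-05,  9.63504120e-01,  2.67693499e-01,
         6.70646605e-02],
       [ 9.99999968e-01,  4.60210740e-05, -2.47471280e-04,
        -7.33456991e-05],
       [-2.50759141e-04,  2.67693496e-01, -9.63504089e-01,
        -1.33831699e-01],
       [ 0.00000000e+00,  0.00000000e+00,  0.00000000e+00,
         1.00000000e+00]])} 0.008
```

View pics/top0.png

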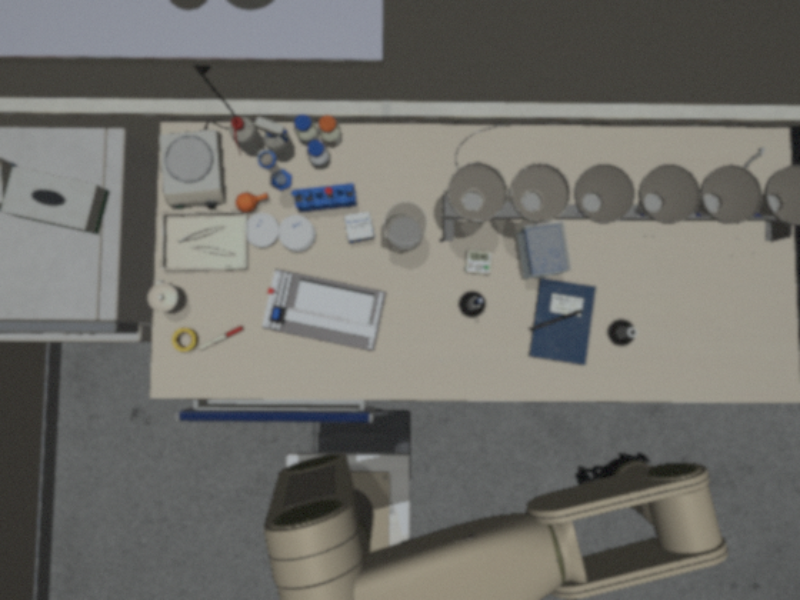

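View pics/scene0.png

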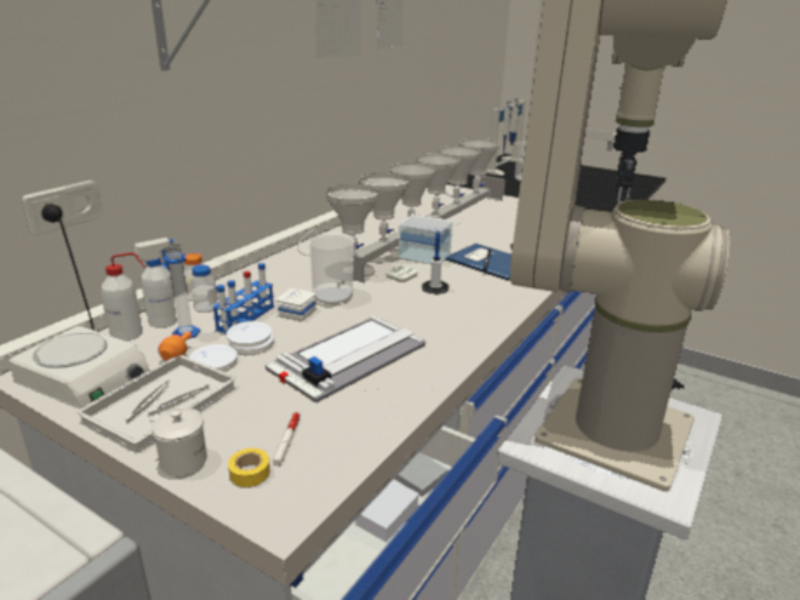

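The top view (800x600) shows the guide at about (325,310), the blue grip at (277,314) and the red clip at (270,291). The stands are at (472,304) and (622,332), and the first is nearer the base. The scene view shows the pencil upright in the nearer stand at (435,265), and the tape and marker to the left.

```bash
cat > h.py <<'E'
import numpy as np, cv2
from scipy.spatial.transform import Rotation as R
from bench import arm
def ray(name,uv,z,T=None):
    m=arm.camera_model(name); f=210/np.tan(np.radians(m["fov_y"]/2))
    T=m["cam_to_world"] if T is None else T
    uv=np.atleast_2d(uv).astype(float)
    d=np.c_[(uv[:,0]-m["cx"])/f,-(uv[:,1]-m["cy"])/f,-np.ones(len(uv))]@T[:3,:3].T
    o=T[:3,3]; return o+d*((z-o[2])/d[:,2])[:,None]
def proj(name,P,T=None):
    m=arm.camera_model(name); f=210/np.tan(np.radians(m["fov_y"]/2))
    T=m["cam_to_world"] if T is None else T
    c=(np.atleast_2d(P)-T[:3,3])@T[:3,:3]
    return np.c_[m["cx"]+f*c[:,0]/-c[:,2], m["cy"]-f*c[:,1]/-c[:,2]]
def wristT():
    s=arm.state(); T=np.eye(4); T[:3,:3]=R.from_rotvec(s["orientation"]).as_matrix(); T[:3,3]=s["ee_pos"]
    return T@arm.camera_model("wrist")["tool_from_camera"]
def snap(fn):
    T=wristT(); p,d=arm.capture("wrist"); np.savez(f"pics/{fn}.npz",p=p,d=d,T=T)
    cv2.imwrite(f"pics/{fn}.png",cv2.resize(p[:,:,::-1],(800,600))); return p,d,T
E
python3 - <<'E'
from h import *
k=.7
for n,uv,z in [("grip",(277,314),.059),("clip",(270,291),.012),("stand",(472,304),.0),("stand2",(622,332),0),("gTL",(273,270),.012),("gTR",(385,291),.012),("gBR",(374,349),.012),("gBL",(263,327),.012),("tape",(185,340),.025),("pencap",(240,328),.01),("timer",(478,262),.018),("glass",(404,232),.1)]:
    print(n,ray("top",np.array(uv)*k,z)[0].round(3))
s=arm.state();print(R.from_rotvec(s["orientation"]).as_matrix().round(2))
E
```

```text
grip [0.512 0.178 0.059]
clip [0.574 0.208 0.012]
stand [ 0.544 -0.324  0.   ]
stand2 [ 0.473 -0.721  0.   ]
gTL [0.63  0.201 0.012]
gTR [ 0.576 -0.094  0.012]
gBR [ 0.424 -0.067  0.012]
gBL [0.48  0.224 0.012]
tape [0.445 0.421 0.025]
pencap [0.477 0.284 0.01 ]
timer [ 0.654 -0.338  0.018]
glass [ 0.717 -0.142  0.1  ]
[[ 0.95  0.31 -0.  ]
 [ 0.31 -0.95  0.  ]
 [ 0.   -0.   -1.  ]]
```

```bash
python3 -m jog '[[[0,0,6,33,65,0,1],[0,0,12,67,132,0,1],[0,0,19,101,198,0,1],[0,0,25,134,264,0,1],[0,0,31,168,330,0,1],[0,0,37,202,397,0,1],[0,0,43,235,463,0,1],[0,0,50,269,529,0,1],[0,0,56,302,595,0,1],[0,0,61.7,336,661,0,1]]]'; python3 -m jog '[[[0,0,0,0,0,0,1],[0,0,0,0,0,0,1],[0,0,0,0,0,0,1],[0,0,0,0,0,0,1]]]'
python3 - <<'E'
from h import *
p,d,T=snap("w1")
E
```

```text
time: 1.35
ee_pos: [0.4676, -0.0118, 0.2392]
orientation: [2.411, 2.014, 0.0]
ft_force: [1.2, -0.8, 1.4]
width: 0.999
gripper_force: 0.0
time: 1.85
ee_pos: [0.4669, -0.0151, 0.2393]
orientation: [2.417, 2.007, -0.0]
ft_force: [0.2, -1.0, -0.6]
width: 0.999
gripper_force: 0.0
```

View pics/w1.png

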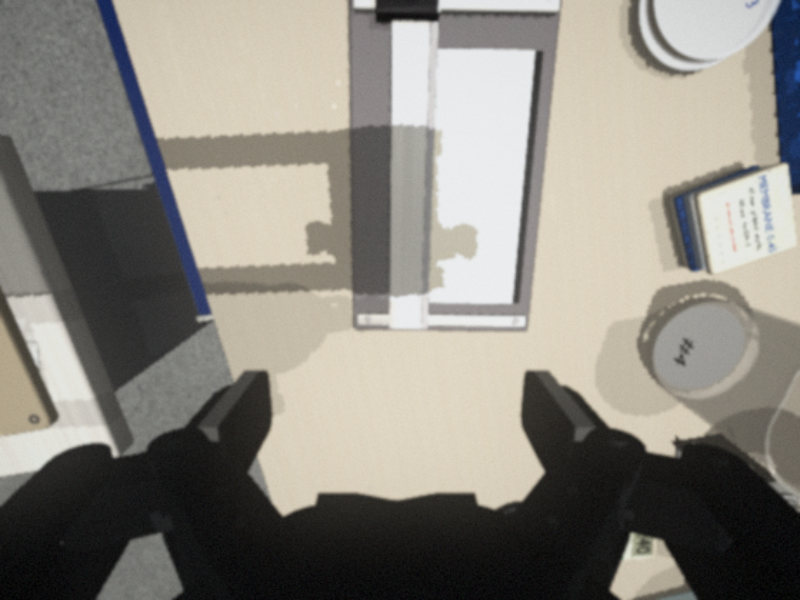

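The wrist view shows the plate at (440–540, 50–300) and the strip's working edge near column 430. The grip and clip lie just above the frame, so I'll shift to +y.

```bash
python3 -m jog '[[[0,0,0,12,30,-5,1],[0,0,0,25,65,-10,1],[0,0,0,37,100,-15,1],[0,0,0,50,130,-20,1],[0,0,0,50,130,-20,1],[0,0,0,50,130,-20,1],[0,0,0,50,130,-20,1]]]'
python3 - <<'E'
from h import *
p,d,T=snap("w2")
E
```

```text
time: 2.78
ee_pos: [0.5172, 0.115, 0.2196]
orientation: [2.415, 2.008, 0.0]
ft_force: [-0.0, 1.0, 0.0]
width: 1.003
gripper_force: 0.0
```

View pics/w2.png

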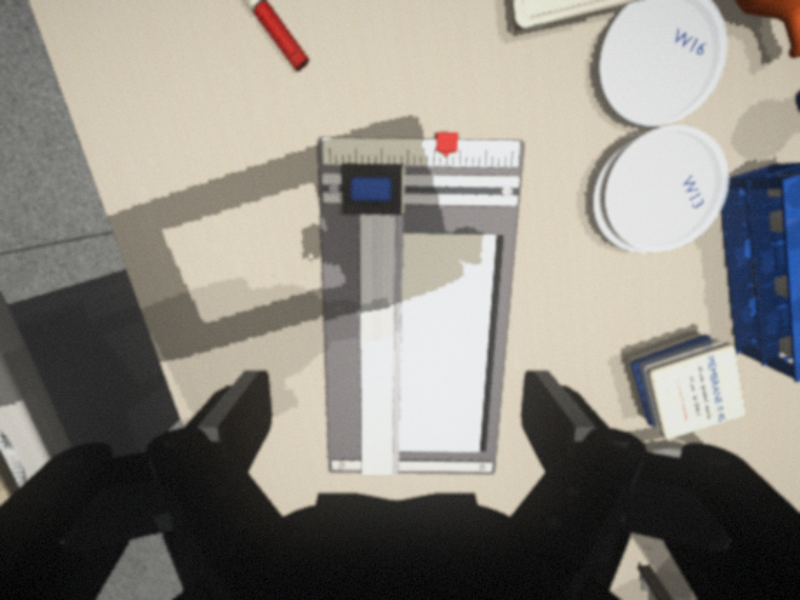

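The view shows the whole guide. Its corners are about (320,137), (523,140), (494,473) and (329,473). The grip top is at (371,189), the clip point near (447,156), and the working edge runs from (403,215) to (399,473).

```bash
cat > meas.py <<'E'
from h import *
z=np.load("pics/w2.npz"); p,T=z["p"],z["T"]
k=.7
C=ray("wrist",np.array([(320,137),(523,140),(494,473),(329,473)])*k,.012,T)
print(C.round(4)); print("sides",[np.linalg.norm(C[i]-C[(i+1)%4]).round(4) for i in range(4)])
c=C.mean(0); y=C[0]+C[1]-C[2]-C[3]; yaw=np.arctan2(-y[0],y[1])
print("centre",c,"yaw",np.degrees(yaw))
hsv=cv2.cvtColor(p,cv2.COLOR_RGB2HSV).astype(int); H,S,V=hsv[...,0],hsv[...,1],hsv[...,2]
def blob(m,near):
    n,l,st,ce=cv2.connectedComponentsWithStats(m.astype(np.uint8)); i=1+np.argmin(np.linalg.norm(ce[1:]-near,axis=1)); return l==i,st[i],ce[i]
rx=lambda P:(np.atleast_2d(P)-c)[:,:2]@np.array([[np.cos(yaw),-np.sin(yaw)],[np.sin(yaw),np.cos(yaw)]])
m,st,ce=blob((H>100)&(H<130)&(S>120)&(V>50),np.array((371,189))*k); print("grip",st,ce/k,ray("wrist",ce,.059,T)[0],rx(ray("wrist",ce,.059,T)))
m,st,ce=blob(((H<8)|(H>172))&(S>140)&(V>80),np.array((447,145))*k); vs,us=np.nonzero(m); print("clip",st,ce/k)
for v in np.unique(vs): print(v,us[vs==v].min(),us[vs==v].max(),end="; ")
print()
e=ray("wrist",np.array([(403,215),(399,473)])*k,.020,T); print("edge",e,rx(e))
pl=ray("wrist",np.array([(402,233),(499,235),(482,452),(400,452)])*k,.015,T); print("plate",rx(pl).round(4))
q=ray("wrist",np.array([(447,156)])*k,.016,T); print("clip pt",q,rx(q))
big=cv2.resize(p[84:168,210:378,::-1],(800,400),interpolation=cv2.INTER_CUBIC); cv2.imwrite("pics/crop.png",big)
E
python3 meas.py
```

```text
[[ 0.4792  0.2281  0.012 ]
 [ 0.6304  0.1978  0.012 ]
 [ 0.573  -0.0926  0.012 ]
 [ 0.419  -0.0638  0.012 ]]
sides [np.float64(0.1543), np.float64(0.296), np.float64(0.1566), np.float64(0.298)]
centre [0.5253781 0.0673868 0.012    ] yaw -11.422781058086649
grip [246 124  28  17 409] [370.41914076 188.4771219 ] [0.51195509 0.18383923 0.059     ] [[-0.03622019  0.11148741]]
clip [305  93  15  16 181] [445.98263615 141.7679558 ]
93 307 318; 94 306 319; 95 305 319; 96 306 319; 97 306 319; 98 306 319; 99 306 318; 100 306 318; 101 306 318; 102 306 318; 103 306 318; 104 306 318; 105 307 317; 106 310 314; 107 311 313; 108 312 312; 
edge [[ 0.53069578  0.16001831  0.02      ]
 [ 0.48531839 -0.06996345  0.02      ]] [[-0.01313305  0.09184987]
 [-0.01206441 -0.14256339]]
plate [[-0.0135  0.0775]
 [ 0.064   0.0771]
 [ 0.0645 -0.1225]
 [-0.0114 -0.1236]]
clip pt [[0.5713512  0.19683374 0.016     ]] [[0.0194259  0.13598777]]
```

View pics/crop.png

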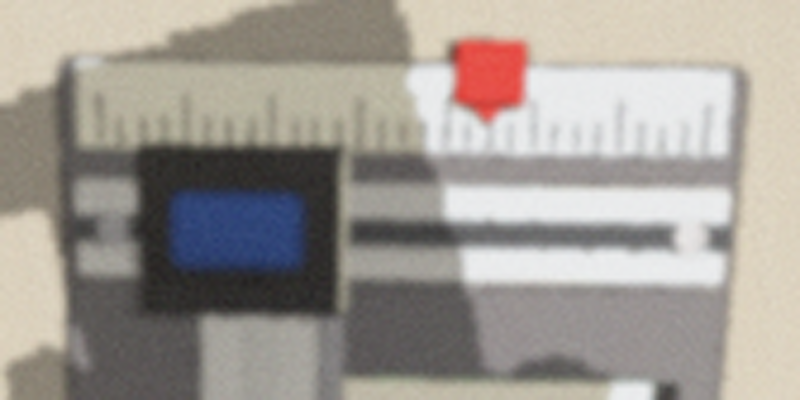

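The crop confirms the clip's point at image pixel (312,108), with the grip blob centred on (259,132). The measurements agree with each other: the grip minus 23 mm gives the edge at guide x = -13 mm, and the clip is at +19.5 mm. The slide needed is about 33 mm. Next I'll grasp the grip.

```bash
python3 -m jog '[[[0,0,-0.6,-3,35,0,1],[0,0,-0.6,-5,69,0,1],[0,0,-0.6,-5,69,-35,1],[0,0,-0.6,-5,69,-80,1],[0,0,-0.6,-5,69,-120,1],[0,0,-0.6,-5,69,-150,1],[0,0,-0.6,-5,69,-165,1],[0,0,-0.6,-5,69,-173,1],[0,0,-0.6,-5,69,-173,1],[0,0,-0.6,-5,69,-173,1]]]'
python3 -c "
from h import *
s=arm.state();print(s['ee_pos'],s['ft_force'])
snap('w3')"
```

```text
time: 4.08
ee_pos: [0.5133, 0.1854, 0.0477]
orientation: [2.424, 1.997, 0.003]
ft_force: [-0.1, 0.6, -0.5]
width: 0.999
gripper_force: 0.0
[0.51328074 0.18536468 0.04769379] [-0.10036201  0.60369863 -0.52248934]
```

View pics/w3.png

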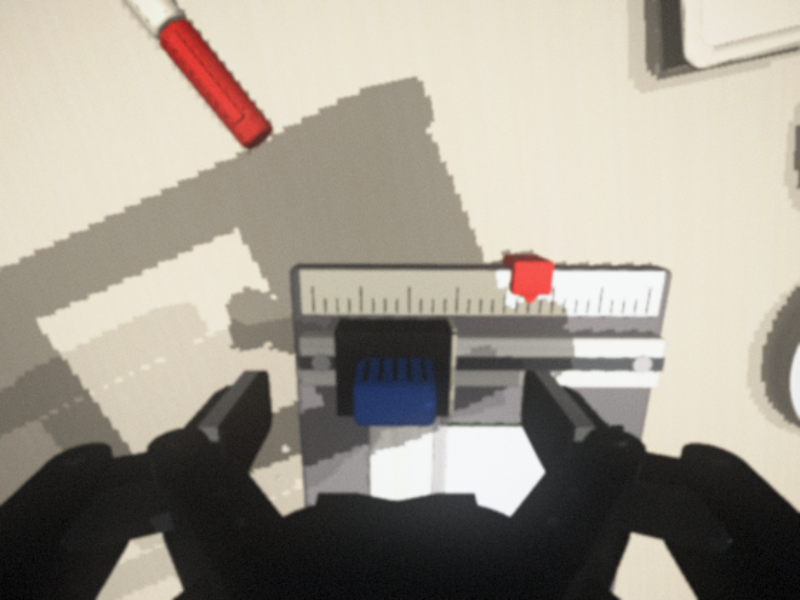

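The grip at (395,390) is centred between the fingers. Closing on it.

```bash
python3 -m jog '[[[0,0,0,0,0,0,0.2],[0,0,0,0,0,0,0.2],[0,0,0,0,0,0,0.2],[0,0,0,0,0,0,0.2],[0,0,0,0,0,0,0.2],[0,0,0,0,0,0,0.2]]]'
```

```text
time: 4.88
ee_pos: [0.5124, 0.1852, 0.0466]
orientation: [2.425, 1.997, 0.0]
ft_force: [-1.7, -1.4, 6.4]
width: 0.31
gripper_force: 59.7
```

```bash
python3 -m jog '[[[0,0,0,4,-0.8,0,0.2],[0,0,0,8,-1.6,0,0.2],[0,0,0,13,-2.6,0,0.2],[0,0,0,18,-3.5,0,0.2],[0,0,0,23,-4.5,0,0.2],[0,0,0,28,-5.5,0,0.2],[0,0,0,31,-6.1,0,0.2],[0,0,0,32.4,-6.4,0,0.2],[0,0,0,32.4,-6.4,0,0.2],[0,0,0,32.4,-6.4,0,0.2]]]'; python3 -c "
from h import *
snap('w4')"
```

```text
time: 6.12
ee_pos: [0.5446, 0.1787, 0.0466]
orientation: [-2.425, -1.997, 0.0]
ft_force: [-2.8, -0.8, 5.6]
width: 0.314
gripper_force: 60.0
```

View pics/w4.png

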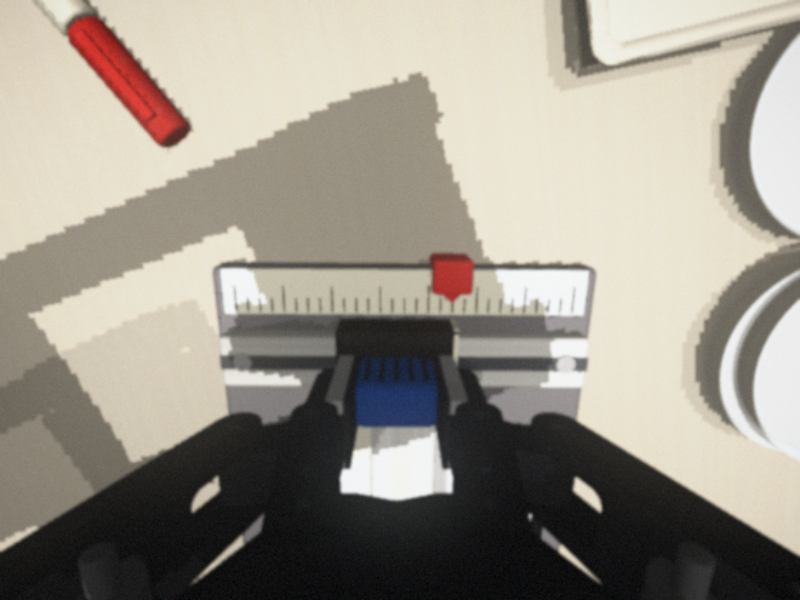

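The clip point is now at (452,301), just above the strip end near (455,335), so it is roughly level. I'll release, rise, and verify with the camera centred over edge and clip.

```bash
python3 -m jog '[[[0,0,0,0,0,0,1],[0,0,0,0,0,0,1],[0,0,0,0,0,0,1],[0,0,0,0,0,0,1],[0,0,0,0,0,20,1],[0,0,0,0,0,60,1],[0,0,0,5,-30,100,1],[0,0,0,11,-63,100,1],[0,0,0,11,-63,100,1],[0,0,0,11,-63,100,1]]]'; python3 -c "
from h import *
p,d,T=snap('w5')
cv2.imwrite('pics/w5c.png',cv2.resize(p[60:270,150:430,::-1],(800,600),interpolation=cv2.INTER_CUBIC))"
```

```text
time: 7.42
ee_pos: [0.5556, 0.116, 0.1469]
orientation: [-2.425, -1.997, -0.001]
ft_force: [-0.3, -0.2, -0.4]
width: 1.002
gripper_force: 0.0
```

View pics/w5c.png

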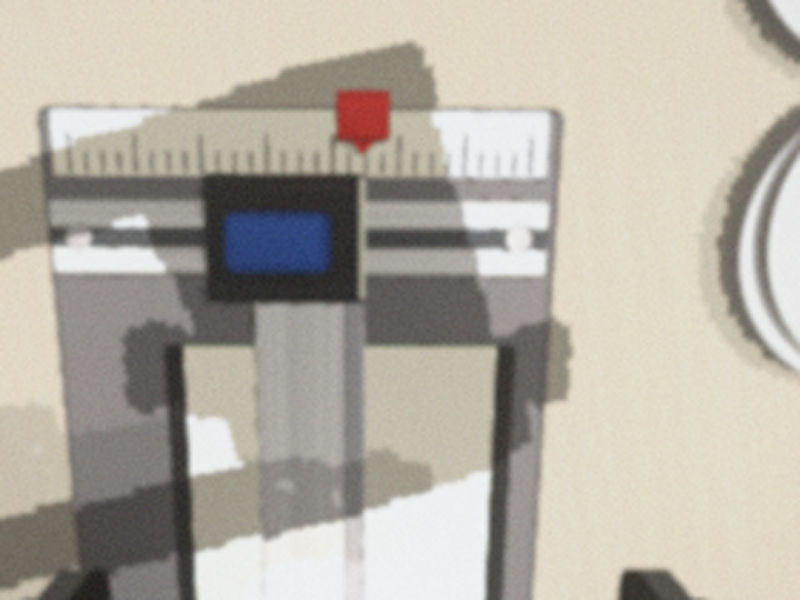

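The crop shows the clip tip at (363,153) and the working edge running from (366,178) to (363,590). That puts it within about 1 mm, so I'll refine it numerically.

```bash
cat > m2.py <<'E'
from h import *
z=np.load("pics/w5.npz"); p,T=z["p"],z["T"]
g=cv2.GaussianBlur(p.astype(np.float32).sum(2),(0,0),1)
gx=np.abs(np.gradient(g,axis=1))
pts=[]
for v in list(range(170,205))+list(range(250,266)):
    w=gx[v,272:283]; u=272+np.argmax(w); a,b,c=gx[v,u-1:u+2]; pts.append((u+.5*(a-c)/(a-2*b+c),v))
pts=np.array(pts); print(pts[::5].round(2).tolist())
hsv=cv2.cvtColor(p,cv2.COLOR_RGB2HSV).astype(int); m=((hsv[...,0]<8)|(hsv[...,0]>172))&(hsv[...,1]>140)&(hsv[...,2]>80); m[:80]=0;m[130:]=0
vs,us=np.nonzero(m); print([(v,us[vs==v].min(),us[vs==v].max()) for v in np.unique(vs)])
tipv=vs.max(); uc=np.mean([us[vs==v].mean() for v in np.unique(vs) if v>=tipv-4])
for ze in (.016,.02):
    W=ray("wrist",pts,ze,T); k=np.polyfit(W[:,1],W[:,0],1); r=W[:,0]-np.polyval(k,W[:,1]); ok=abs(r)<.001; k=np.polyfit(W[ok,1],W[ok,0],1)
    yaw=-np.arctan(k[0]); 
    for zc in (.012,.018):
        c=ray("wrist",[(uc,tipv)],zc,T)[0]; print(ze,zc,"yaw",np.degrees(-np.arctan(k[0])),ok.sum(),"clip",c,"edge-clip mm",1e3*(np.polyval(k,c[1])-c[0])*np.cos(yaw))
    print("edge x at y=.1",np.polyval(k,.1))
B=[ray("wrist",np.array([(x/2.857+150,y/2.857+60)]),.012,T)[0] for x,y in [(42,115),(82,560),(560,115),(530,590)]]
for a,b in ((B[0],B[1]),(B[2],B[3])): print("base side yaw",np.degrees(-np.arctan2(a[0]-b[0],a[1]-b[1])))
P=[ray("wrist",np.array([(x/2.857+150,y/2.857+60)]),.015,T)[0] for x,y in [(180,345),(500,345)]]; print("plate top corners",P)
E
python3 m2.py
```

```text
[[277.26, 170.0], [277.68, 175.0], [278.11, 180.0], [276.63, 185.0], [276.6, 190.0], [276.66, 195.0], [276.86, 200.0], [276.89, 250.0], [277.18, 255.0], [277.47, 260.0], [277.51, 265.0]]
[(np.int64(92), np.int64(269), np.int64(284)), (np.int64(93), np.int64(268), np.int64(285)), (np.int64(94), np.int64(268), np.int64(285)), (np.int64(95), np.int64(268), np.int64(285)), (np.int64(96), np.int64(268), np.int64(285)), (np.int64(97), np.int64(268), np.int64(285)), (np.int64(98), np.int64(268), np.int64(285)), (np.int64(99), np.int64(268), np.int64(285)), (np.int64(100), np.int64(268), np.int64(285)), (np.int64(101), np.int64(268), np.int64(285)), (np.int64(102), np.int64(268), np.int64(284)), (np.int64(103), np.int64(269), np.int64(285)), (np.int64(104), np.int64(269), np.int64(284)), (np.int64(105), np.int64(269), np.int64(284)), (np.int64(106), np.int64(269), np.int64(284)), (np.int64(107), np.int64(269), np.int64(284)), (np.int64(108), np.int64(269), np.int64(283)), (np.int64(109), np.int64(274), np.int64(279)), (np.int64(110), np.int64(275), np.int64(278)), (np.int64(111), np.int64(276), np.int64(277)), (np.int64(112), np.int64(276), np.int64(277))]
0.016 0.012 yaw -10.880688563807274 49 clip [0.5704729  0.19818416 0.012     ] edge-clip mm 0.2837375459148829
0.016 0.018 yaw -10.880688563807274 49 clip [0.57041075 0.19783324 0.018     ] edge-clip mm 0.2785251583062479
edge x at y=.1 0.5518888553568453
0.02 0.012 yaw -10.88068856380726 49 clip [0.5704729  0.19818416 0.012     ] edge-clip mm 0.2829788160595841
0.02 0.018 yaw -10.88068856380726 49 clip [0.57041075 0.19783324 0.018     ] edge-clip mm 0.27776642845094907
edge x at y=.1 0.5518880827371351
base side yaw -11.436804548118404
base side yaw -11.330998489505573
plate top corners [array([0.5024449, 0.1509281, 0.015    ]), array([0.60243306, 0.13135184, 0.015     ])]
```

```bash
python3 - <<'E'
from h import *
z=np.load("pics/w5.npz"); p,T=z["p"],z["T"]
g=p.astype(int).sum(2)
for a,b in ((124,128),(131,136),(140,142),(146,152),(156,163),(170,178),(185,195),(200,206),(255,265)): print(a,b,g[a:b,268:288].mean(0).astype(int).tolist())
for u,v in ((276.6,112),(278,126),(278,150),(277.5,190),(277,260)): print(u,v,[ray("wrist",[(u,v)],h,T)[0,:2].round(4) for h in (.012,.016,.02)])
E
```

```text
124 128 [148, 149, 152, 153, 149, 150, 200, 323, 430, 438, 352, 292, 274, 274, 274, 278, 274, 277, 272, 273]
131 136 [141, 133, 144, 131, 142, 140, 200, 321, 445, 506, 502, 488, 489, 486, 487, 495, 491, 489, 493, 491]
140 142 [138, 139, 131, 143, 134, 134, 190, 318, 429, 428, 351, 285, 269, 264, 271, 269, 278, 270, 270, 270]
146 152 [129, 137, 133, 126, 129, 137, 184, 315, 440, 478, 458, 442, 434, 439, 433, 437, 438, 439, 435, 437]
156 163 [135, 135, 135, 135, 138, 140, 190, 317, 418, 417, 331, 282, 279, 277, 282, 281, 285, 285, 284, 284]
170 178 [491, 468, 417, 376, 380, 395, 388, 399, 398, 370, 306, 275, 272, 274, 276, 272, 278, 275, 272, 275]
185 195 [495, 476, 424, 382, 383, 393, 393, 398, 437, 496, 540, 554, 553, 554, 554, 551, 553, 553, 553, 557]
200 206 [501, 474, 436, 391, 387, 390, 392, 401, 436, 488, 541, 557, 560, 557, 559, 559, 561, 559, 554, 559]
255 265 [718, 711, 688, 666, 668, 673, 671, 663, 660, 682, 709, 718, 719, 718, 720, 719, 719, 719, 718, 719]
276.6 112 [array([0.5706, 0.1982]), array([0.5706, 0.1979]), array([0.5706, 0.1977])]
278 126 [array([0.5696, 0.1865]), array([0.5696, 0.1865]), array([0.5696, 0.1864])]
278 150 [array([0.5657, 0.1663]), array([0.5657, 0.1665]), array([0.5657, 0.1668])]
277.5 190 [array([0.5583, 0.1307]), array([0.5584, 0.1315]), array([0.5585, 0.1322])]
277 260 [array([0.5443, 0.0616]), array([0.5446, 0.0633]), array([0.545 , 0.0651])]
```

```bash
python3 -m jog '[[[0,0,0,5,25,-30,1],[0,0,0,9.9,49,-62,1],[0,0,0,9.9,49,-62,1],[0,0,0,9.9,49,-62,1]]]'; python3 -c "
from h import *
p,d,T=snap('w6')
cv2.imwrite('pics/w6c.png',cv2.resize(p[80:290,140:420,::-1],(800,600),interpolation=cv2.INTER_CUBIC))"
```

```text
time: 7.98
ee_pos: [0.5654, 0.165, 0.0847]
orientation: [2.423, 1.999, -0.0]
ft_force: [-0.0, 0.2, -0.7]
width: 0.997
gripper_force: 0.0
```

View pics/w6c.png

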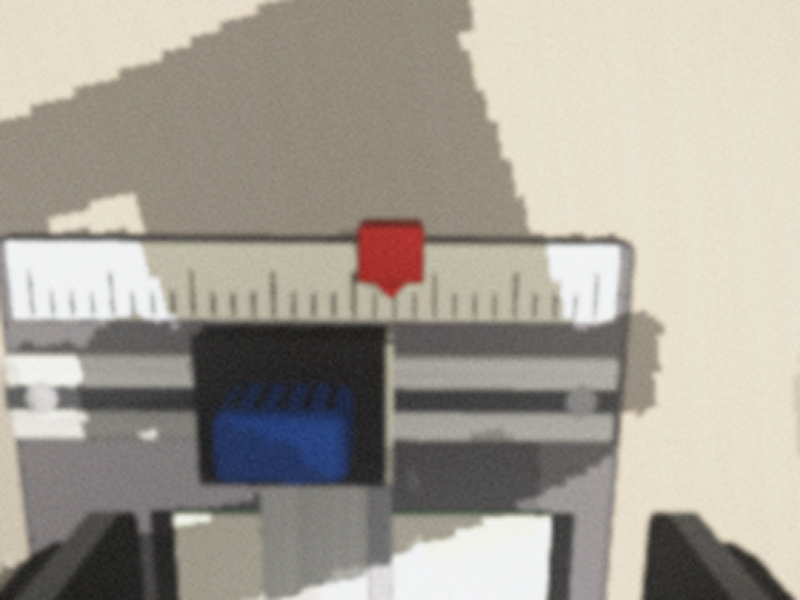

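The tip is at (391,297) and the edge boundary at about (394,330). Allowing for the 0.7° roll, the edge overshoots by about 0.9 mm, so I'll regrip and nudge it back.

```bash
python3 -m jog '[[[0,0,0,-20.8,13.7,0,1],[0,0,0,-20.8,13.7,-18,1],[0,0,0,-20.8,13.7,-38,1],[0,0,0,-20.8,13.7,-38,1],[0,0,0,-20.8,13.7,-38,0.2],[0,0,0,-20.8,13.7,-38,0.2],[0,0,0,-20.8,13.7,-38,0.2],[0,0,0,-20.8,13.7,-38,0.2],[0,0,0,-20.8,13.7,-38,0.2],[0,0,0,-20.8,13.7,-38,0.2]]]'
```

```text
time: 9.28
ee_pos: [0.5452, 0.1785, 0.0471]
orientation: [2.424, 1.997, 0.001]
ft_force: [-1.8, -0.3, 5.4]
width: 0.306
gripper_force: 59.6
```

```bash
python3 -m jog '[[[0,0,0,-0.8,0.1,0,0.2],[0,0,0,-1.5,0.3,0,0.2],[0,0,0,-1.5,0.3,0,0.2],[0,0,0,-1.5,0.3,0,0.2],[0,0,0,-1.5,0.3,0,0.2]]]';  python3 -m jog '[[[0,0,0,0,0,0,1],[0,0,0,0,0,0,1],[0,0,0,0,0,0,1],[0,0,0,0,0,0,1],[0,0,0,0,0,0,1],[0,0,0,0,0,20,1],[0,0,0,12,-7,38,1],[0,0,0,21.4,-13.8,38,1],[0,0,0,21.4,-13.8,38,1],[0,0,0,21.4,-13.8,38,1]]]'; python3 -c "
from h import *
p,d,T=snap('w7'); q=np.load('pics/w6.npz')['p']
for im in (q,p):
  g=im.astype(int).sum(2)
  for a,b in ((197,202),(225,230),(240,247),(262,268)): print(a,g[a:b,268:286].mean(0).astype(int).tolist())
  h=cv2.cvtColor(im,cv2.COLOR_RGB2HSV).astype(int); m=((h[...,0]<8)|(h[...,0]>172))&(h[...,1]>140)&(h[...,2]>80); m[:150]=0;m[200:]=0
  v,u=np.nonzero(m); print([(r,u[v==r].mean()) for r in np.unique(v)[-14:]])
"
```

```text
time: 9.9
ee_pos: [0.5442, 0.1787, 0.0471]
orientation: [2.424, 1.997, 0.003]
ft_force: [3.2, -2.6, 4.8]
width: 0.313
gripper_force: 59.7
time: 11.15
ee_pos: [0.564, 0.1646, 0.0834]
orientation: [-2.425, -1.996, 0.002]
ft_force: [-1.1, -0.2, -0.6]
width: 1.001
gripper_force: 0.0
197 [114, 113, 105, 117, 115, 132, 198, 299, 357, 342, 293, 268, 263, 263, 272, 264, 264, 270]
225 [114, 111, 112, 114, 113, 150, 258, 401, 492, 501, 481, 475, 471, 470, 471, 473, 478, 475]
240 [121, 119, 120, 117, 120, 140, 227, 321, 361, 318, 251, 218, 213, 220, 233, 230, 238, 229]
262 [357, 324, 321, 326, 324, 325, 326, 337, 366, 411, 444, 461, 457, 463, 460, 460, 463, 464]
[(np.int64(169), np.float64(276.5)), (np.int64(170), np.float64(276.5)), (np.int64(171), np.float64(276.5)), (np.int64(172), np.float64(276.5)), (np.int64(173), np.float64(276.0)), (np.int64(174), np.float64(276.0)), (np.int64(175), np.float64(276.5)), (np.int64(176), np.float64(276.0)), (np.int64(177), np.float64(276.0)), (np.int64(178), np.float64(275.0)), (np.int64(179), np.float64(276.0)), (np.int64(180), np.float64(276.0)), (np.int
[... 249 characters left out ...]
 478]
240 [116, 117, 116, 118, 121, 113, 127, 195, 301, 379, 354, 284, 231, 217, 221, 223, 227, 234]
262 [388, 366, 339, 320, 327, 320, 323, 327, 329, 358, 402, 446, 461, 457, 461, 461, 461, 456]
[(np.int64(169), np.float64(278.5)), (np.int64(170), np.float64(278.5)), (np.int64(171), np.float64(278.5)), (np.int64(172), np.float64(278.0)), (np.int64(173), np.float64(278.0)), (np.int64(174), np.float64(277.5)), (np.int64(175), np.float64(277.5)), (np.int64(176), np.float64(278.0)), (np.int64(177), np.float64(278.0)), (np.int64(178), np.float64(278.0)), (np.int64(179), np.float64(278.0)), (np.int64(180), np.float64(278.0)), (np.int64(181), np.float64(278.0)), (np.int64(182), np.float64(278.5))]
```

The edge now overshoots the clip by about 0.5 mm, which is good. Next I'll look at the pencil stand.

```bash
python3 -m jog '[[[0,0,0,0,0,50,1],[0,0,0,0,-10,100,1],[0,0,0,-1,-30,145,1],[0,0,0,-3,-65,177,1],[0,0,0,-6,-115,177,1],[0,0,0,-9,-165,177,1],[0,0,0,-12,-215,177,1],[0,0,0,-15,-265,177,1],[0,0,0,-18,-315,177,1],[0,0,0,-21,-365,177,1]]]'; python3 -m jog '[[[0,0,0,-3,-50,0,1],[0,0,0,-6,-100,0,1],[0,0,0,-9,-150,0,1],[0,0,0,-12,-200,0,1],[0,0,0,-13,-220,0,1],[0,0,0,-13,-220,0,1],[0,0,0,-13,-220,0,1]]]'; python3 - <<'E'
from h import *
p,d,T=snap("w8")
hsv=cv2.cvtColor(p,cv2.COLOR_RGB2HSV).astype(int); m=(hsv[...,0]>100)&(hsv[...,0]<130)&(hsv[...,1]>110)&(hsv[...,2]>40)
n,l,st,ce=cv2.connectedComponentsWithStats(m.astype(np.uint8))
for i in range(1,n):
    if st[i,4]>40: print(st[i],(ce[i]/.7).round(1),ray("wrist",[ce[i]],.155,T)[0].round(4))
E
```

```text
time: 12.45
ee_pos: [0.543, -0.2012, 0.2606]
orientation: [-2.424, -1.997, 0.0]
ft_force: [1.1, -0.9, 0.3]
width: 0.998
gripper_force: 0.0
time: 13.32
ee_pos: [0.5308, -0.4189, 0.2607]
orientation: [-2.423, -1.998, -0.0]
ft_force: [0.1, -0.9, 0.3]
width: 0.999
gripper_force: 0.0
[491  30  14  34 296] [710.3  64.8] [ 0.7121 -0.3239  0.155 ]
[492 177  12  26 174] [710.  268.1] [ 0.7125 -0.4312  0.155 ]
[493 293   8  19 107] [708.9 430.3] [ 0.7124 -0.5392  0.155 ]
```

View pics/w8.png

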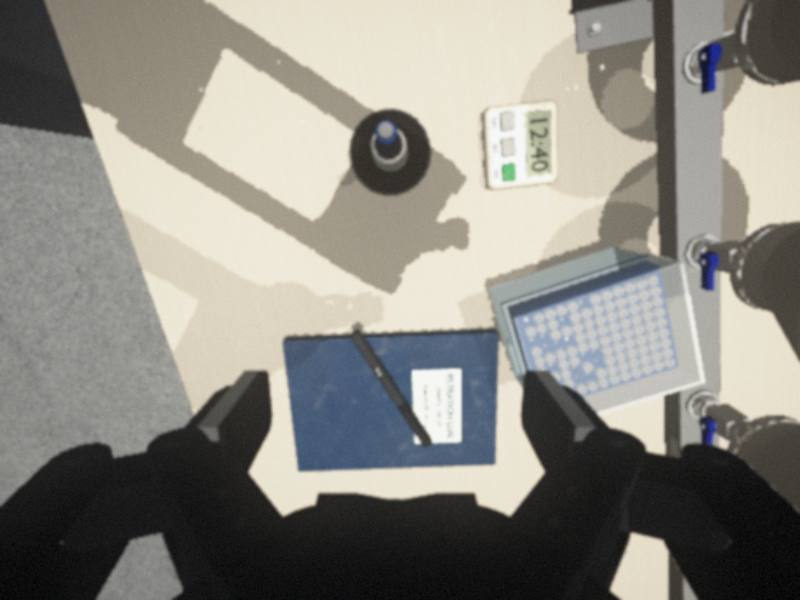

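This view shows the pencil's top at (386,129), the rim of its tube at (391,150) and the round foot centred at (390,152). The timer is at (520,145) and the notebook below.

```bash
python3 - <<'E'
from h import *
z=np.load("pics/w8.npz"); p,T=z["p"],z["T"]
g=p.astype(int).sum(2)
m=(g<190).astype(np.uint8); m[:70]=0;m[145:]=0;m[:,:235]=0;m[:,315:]=0
n,l,st,ce=cv2.connectedComponentsWithStats(m); i=1+st[1:,4].argmax(); c=max(cv2.findContours((l==i).astype(np.uint8),0,1)[0],key=cv2.contourArea); e=cv2.fitEllipse(cv2.convexHull(c)); print("foot",st[i],e,ray("wrist",[e[0]],.006,T)[0])
for r in range(80,112,2): print(r,p[r,262:284].sum(1).tolist(), (p[r,262:284,2].astype(int)-p[r,262:284,0]).tolist())
for uv,h in (((386,129),.159),((391,150),.078),((390,152),.006)): print(ray("wrist",np.array([uv])*.7,h,T)[0].round(4))
E
```

```text
foot [ 247   78   53   58 1629] ((272.4185791015625, 106.32865142822266), (53.36439514160156, 57.323097229003906), 173.5877685546875) [ 0.54292928 -0.3220305   0.006     ]
80 [166, 157, 162, 155, 149, 155, 160, 158, 182, 161, 168, 169, 183, 166, 169, 172, 176, 178, 177, 168, 172, 198] [-5, -8, -10, -11, -11, -10, -12, -8, -11, -7, -8, -6, -8, -14, -8, -11, -9, -10, -10, -10, -9, -9]
82 [146, 145, 142, 149, 149, 156, 158, 166, 160, 169, 180, 155, 179, 176, 173, 163, 171, 168, 179, 154, 168, 168] [-9, -5, -5, -7, -10, -8, -8, -10, -7, -7, -7, -9, -10, -12, -11, -12, -11, -7, -8, -6, -10, -7]
84 [152, 147, 144, 158, 178, 225, 258, 274, 271, 256, 231, 198, 179, 167, 185, 159, 165, 172, 171, 175, 181, 168] [-10, -11, -9, -1, 12, 26, 29, 34, 30, 30, 29, 20, 9, -1, -9, -11, -9, -8, -12, -10, -7, -9]
86 [152, 165, 206, 263, 330, 399, 432, 444, 446, 435, 408, 342, 289, 232, 190, 164, 155, 158, 160, 177, 174, 170] [-5, 10, 25, 30, 19, 12, 8, 2, 5, 8, 13, 23, 35, 35, 16, -3, -10, -10, -5, -9, -7, -7]
88 [165, 206, 277, 369, 431, 456, 481, 485, 492, 477, 487, 443, 409, 324, 249, 193, 178, 161, 1
[... 1721 characters left out ...]

106 [416, 352, 267, 166, 157, 137, 146, 150, 157, 155, 152, 159, 152, 144, 149, 147, 165, 235, 358, 454, 482, 400] [-7, -7, -9, -8, -6, -6, -4, 3, 4, 4, 6, 7, 9, 4, -5, -4, -6, -6, -7, -9, -11, -11]
108 [374, 389, 351, 257, 192, 174, 153, 150, 156, 153, 148, 154, 161, 169, 183, 225, 295, 383, 450, 465, 406, 330] [-10, -9, -10, -9, -5, -8, -7, -3, -6, -4, -3, -8, -8, -8, -7, -8, -7, -9, -11, -12, -11, -11]
110 [308, 360, 378, 387, 356, 310, 270, 237, 196, 210, 201, 202, 226, 283, 362, 435, 485, 470, 419, 364, 309, 291] [-8, -11, -12, -11, -11, -7, -6, -7, -9, -7, -7, -6, -8, -10, -9, -10, -12, -11, -15, -5, -9, -9]
[ 0.5435 -0.3227  0.159 ]
[ 0.5444 -0.3267  0.078 ]
[ 0.5436 -0.3223  0.006 ]
```

```bash
python3 -m jog '[[[0,0,0,6,48,0,1],[0,0,0,12.7,96.4,0,1],[0,0,0,12.7,96.4,0,1],[0,0,0,12.7,96.4,-40,1],[0,0,0,12.7,96.4,-80,1],[0,0,0,12.7,96.4,-120,1],[0,0,0,12.7,96.4,-147,1],[0,0,0,12.7,96.4,-147,1],[0,0,0,12.7,96.4,-147,1]]]'; python3 -m jog '[[[0,0,0,0,0,0,0.08],[0,0,0,0,0,0,0.08],[0,0,0,0,0,0,0.08],[0,0,0,0,0,0,0.08],[0,0,0,0,0,0,0.08],[0,0,0,0,0,0,0.08],[0,0,0,0,0,0,0.08],[0,0,0,0,0,0,0.08]]]'
```

```text
time: 14.5
ee_pos: [0.544, -0.3241, 0.1159]
orientation: [2.423, 1.997, 0.001]
ft_force: [0.8, -0.2, 0.7]
width: 1.002
gripper_force: 0.0
time: 15.5
ee_pos: [0.5435, -0.3238, 0.1146]
orientation: [2.424, 1.997, 0.0]
ft_force: [0.7, 0.4, 3.6]
width: 0.121
gripper_force: 58.4
```

```bash
python3 -m jog '[[[0,0,0,0,0,10,0.08],[0,0,0,0,0,30,0.08],[0,0,0,0,0,60,0.08],[0,0,0,0,0,90,0.08],[0,0,0,0,0,105,0.08],[0,0,0,1,20,105,0.08],[0,0,0,3,60,105,0.08],[0,0,0,5,105,105,0.08],[0,0,0,7,150,105,0.08],[0,0,0,9,195,105,0.08]]]'; python3 -m jog '[[[0,0,0,2,45,0,0.08],[0,0,0,4,90,0,0.08],[0,0,0,6,135,0,0.08],[0,0,0,8,180,0,0.08],[0,0,0,10,220,0,0.08],[0,0,0,12,250,0,0.08],[0,0,0,13,265,-20,0.08],[0,0,0,13,265,-60,0.08],[0,0,0,13,265,-80,0.08],[0,0,0,13,265,-80,0.08]]]'; python3 - <<'E'
from h import *
s=arm.state(); p,d,T=snap("w9")
m=R.from_rotvec(s["orientation"]).as_matrix()
for o in (.0986,.089,.06,.03): print(o,proj("wrist",s["ee_pos"]+m@[0,0,o],T))
print(s["ee_pos"])
uv=proj("wrist",s["ee_pos"]+m@[0,0,.0986],T)[0].round().astype(int)
g=p.astype(int).sum(2)
for r in range(uv[1]-30,uv[1]+50,3): print(r,g[r,uv[0]-26:uv[0]+24:1].tolist())
E
```

```text
time: 16.75
ee_pos: [0.5511, -0.1258, 0.2175]
orientation: [-2.422, -1.996, 0.002]
ft_force: [1.1, -0.3, -0.4]
width: 0.121
gripper_force: 58.6
time: 18.0
ee_pos: [0.5631, 0.1356, 0.1361]
orientation: [-2.423, -1.995, 0.008]
ft_force: [0.4, -0.7, -0.9]
width: 0.124
gripper_force: 58.6
0.0986 [[277.8772934  216.31570748]]
0.089 [[277.91913965 219.7059118 ]]
0.06 [[278.06849479 231.80602454]]
0.03 [[278.27290535 248.36649131]]
[0.56305972 0.13564128 0.1360506 ]
186 [155, 158, 156, 142, 154, 140, 131, 133, 142, 140, 145, 150, 141, 128, 138, 133, 131, 160, 236, 403, 496, 450, 337, 288, 290, 292, 287, 294, 311, 292, 298, 279, 296, 305, 295, 278, 305, 293, 304, 271, 294, 302, 301, 294, 299, 308, 296, 305, 306, 292]
189 [156, 145, 145, 145, 139, 149, 134, 137, 139, 151, 145, 149, 128, 151, 148, 135, 157, 149, 233, 400, 493, 457, 348, 294, 290, 282, 299, 293, 295, 293, 293, 283, 292, 302, 297, 302, 294, 298, 301, 297, 304, 306, 290, 301, 300, 280, 306, 311, 293, 304]
192 [387, 387, 376, 377, 390, 393, 389, 396, 408, 397, 393, 402, 393, 374, 352, 299, 312, 306, 323, 342, 375, 366, 322, 280, 2
[... 5548 characters left out ...]
 126, 119, 118, 140, 135, 140, 140, 151, 134, 145, 132, 143, 139, 138, 126, 141, 147, 137, 131, 145, 144, 141, 136, 128, 125, 129, 127, 147, 192, 239, 242, 251, 240, 250, 255, 249, 240, 254]
261 [212, 219, 249, 228, 230, 230, 234, 219, 229, 225, 188, 144, 129, 106, 115, 127, 134, 136, 142, 133, 134, 148, 145, 131, 137, 133, 143, 129, 133, 142, 127, 139, 138, 119, 126, 139, 120, 109, 113, 134, 188, 227, 238, 245, 241, 245, 243, 244, 246, 244]
264 [228, 226, 224, 237, 221, 239, 234, 242, 220, 214, 162, 121, 105, 112, 114, 133, 129, 138, 143, 152, 139, 157, 132, 137, 140, 139, 142, 140, 135, 155, 142, 139, 129, 120, 108, 110, 129, 131, 114, 123, 158, 202, 222, 243, 243, 235, 233, 242, 238, 247]
```

```bash
cat > tip.py <<'E'
from h import *
import sys
def edgefit(p,rows,lo,hi):
    out=[]
    for a in rows:
        w=cv2.GaussianBlur(p[a:a+4].astype(np.float32).sum(2).mean(0)[None],(0,0),.8)[0]; gr=np.abs(np.diff(w))[lo:hi]; k=gr.argmax(); out.append((lo+.5+np.average(np.arange(max(k-1,0),k+2),weights=gr[max(k-1,0):k+2]),a+1.5))
    return out
E
python3 -m jog '[[[0,0,0,-4,-20,0,0.08],[0,0,0,-12,-60,0,0.08],[0,0,0,-20,-100,0,0.08],[0,0,0,-28,-140,0,0.08],[0,0,0,-34,-170,0,0.08],[0,0,0,-37.2,-186.4,0,0.08],[0,0,0,-37.2,-186.4,0,0.08],[0,0,0,-37.2,-186.4,0,0.08],[0,0,0,-37.2,-186.4,0,0.08]]]'; python3 - <<'E'
from tip import *
z=np.load("pics/w9.npz"); p9,T9=z["p"],z["T"]
print("w9 plate end y", ray("wrist",[(285,205.7)],.015,T9)[0], "tip ray",ray("wrist",[(277.5,217)],.0375,T9)[0])
for u,v in edgefit(p9,[196,201,208],268,280): print(u,v,ray("wrist",[(u,v)],.018,T9)[0])
s=arm.state(); p,d,T=snap("w10"); m=R.from_rotvec(s["orientation"]).as_matrix()
print(s["ee_pos"],s["ee_pos"]+m@[0,0,.0986],proj("wrist",s["ee_pos"]+m@[0,0,.0986],T))
g=p.astype(int).sum(2)
for r in list(range(150,210,10))+list(range(210,224,2))+[228]: print(r,g[r,256:296].tolist())
E
```

```text
time: 19.18
ee_pos: [0.5283, -0.0491, 0.1393]
orientation: [-2.423, -1.999, -0.0]
ft_force: [-0.1, 0.3, -1.2]
width: 0.124
gripper_force: 58.6
w9 plate end y [0.56932366 0.13757939 0.015     ] tip ray [0.56208103 0.13504614 0.0375    ]
273.4679021655833 197.5 [0.5608598  0.14754677 0.018     ]
273.36238397356476 202.5 [0.55988973 0.14314868 0.018     ]
273.55182432125986 209.5 [0.55880926 0.1368641  0.018     ]
[ 0.52829578 -0.0491195   0.13930782] [ 0.52829978 -0.04909673  0.04070782] [[277.88309295 216.31318671]]
150 [485, 495, 495, 493, 489, 478, 469, 441, 417, 406, 395, 404, 397, 432, 498, 556, 571, 568, 569, 577, 563, 564, 561, 569, 572, 574, 564, 562, 585, 566, 570, 567, 573, 578, 583, 577, 579, 571, 574, 580]
160 [491, 488, 495, 484, 483, 487, 463, 439, 420, 401, 406, 400, 409, 439, 485, 540, 561, 573, 572, 575, 564, 562, 564, 564, 569, 556, 567, 565, 574, 573, 575, 566, 567, 569, 573, 566, 575, 576, 580, 566]
170 [489, 491, 481, 492, 488, 480, 464, 441, 421, 410, 398, 407, 399, 433, 494, 541, 574, 566, 562, 563, 569, 567, 570, 563, 576, 569, 568, 561, 564, 554, 563, 568, 565,
[... 1590 characters left out ...]
 218, 266, 328, 346, 350, 347, 349, 363, 362, 361, 377, 374, 387, 378, 380, 373, 394]
220 [386, 387, 380, 385, 387, 386, 375, 344, 327, 351, 375, 396, 416, 433, 386, 312, 252, 211, 199, 179, 172, 179, 170, 188, 190, 216, 225, 248, 268, 272, 250, 279, 267, 264, 270, 273, 264, 272, 265, 277]
222 [390, 377, 391, 389, 392, 377, 373, 353, 321, 328, 351, 354, 372, 381, 330, 276, 189, 188, 158, 170, 173, 181, 168, 158, 170, 167, 196, 213, 264, 254, 275, 267, 263, 255, 280, 277, 260, 276, 268, 277]
228 [388, 380, 383, 387, 386, 381, 360, 346, 313, 320, 335, 325, 309, 265, 212, 165, 160, 137, 132, 149, 148, 150, 152, 147, 152, 162, 142, 147, 179, 227, 270, 295, 296, 288, 281, 296, 292, 276, 290, 291]
```

```bash
python3 -m jog '[[[0,0,0,4,20,0,0.08],[0,0,0,11,60,0,0.08],[0,0,0,18,100,0,0.08],[0,0,0,26,140,0,0.08],[0,0,0,32,172,0,0.08],[0,0,0,34.4,186.4,0,0.08],[0,0,0,34.4,186.4,-8,0.08],[0,0,0,34.4,186.4,-15,0.08],[0,0,0,34.4,186.4,-15,0.08],[0,0,0,34.4,186.4,-15,0.08]]]'; python3 -m jog '[[[0,0,0,0,0,0,0.08],[0,0,0,0,0,0,0.08],[0,0,0,0,0,0,0.08],[0,0,0,0,0,0,0.08]]]'; python3 - <<'E'
from tip import *
s=arm.state(); p,d,T=snap("w11"); m=R.from_rotvec(s["orientation"]).as_matrix()
print(s["ee_pos"].round(5),s["ee_pos"]+m@[0,0,.0986],proj("wrist",s["ee_pos"]+m@[0,0,.0986],T))
g=p.astype(int).sum(2)
for r in [190,196,200,204,206,208,210,212,214,216,218,220]: print(r,g[r,262:296].tolist())
E
```

```text
time: 20.48
ee_pos: [0.5625, 0.1355, 0.1243]
orientation: [-2.426, -1.996, 0.0]
ft_force: [-0.8, 0.5, -0.3]
width: 0.119
gripper_force: 58.6
time: 20.98
ee_pos: [0.5625, 0.1364, 0.1244]
orientation: [2.425, 1.998, 0.0]
ft_force: [-0.8, -0.4, -0.6]
width: 0.121
gripper_force: 58.6
[0.56254 0.13636 0.12435] [0.56254805 0.13636183 0.02575074] [[277.88272586 216.31247088]]
190 [141, 128, 143, 138, 139, 141, 144, 156, 242, 396, 463, 401, 301, 277, 276, 291, 291, 287, 279, 283, 299, 300, 290, 275, 290, 272, 291, 293, 283, 285, 295, 300, 301, 292]
196 [406, 404, 384, 373, 326, 314, 300, 302, 322, 348, 367, 350, 302, 288, 281, 285, 280, 274, 291, 286, 282, 277, 289, 289, 286, 286, 277, 293, 295, 304, 292, 290, 300, 295]
200 [528, 518, 515, 484, 439, 408, 412, 418, 403, 417, 409, 360, 322, 288, 269, 285, 294, 280, 281, 285, 281, 283, 277, 286, 287, 300, 304, 295, 291, 289, 306, 288, 295, 295]
204 [532, 524, 517, 484, 444, 420, 417, 400, 409, 416, 400, 361, 314, 288, 291, 281, 287, 284, 288, 283, 277, 284, 293, 289, 283, 288, 287, 289, 298, 288, 293, 293, 297, 287]
206 [519, 521, 509, 492, 449
[... 671 characters left out ...]

214 [471, 473, 452, 416, 385, 352, 345, 333, 343, 327, 346, 418, 459, 426, 357, 322, 350, 429, 517, 569, 585, 585, 585, 580, 581, 582, 596, 580, 588, 587, 595, 579, 589, 577]
216 [418, 416, 397, 389, 351, 331, 325, 327, 318, 336, 369, 425, 452, 360, 247, 197, 218, 326, 454, 551, 587, 586, 582, 586, 589, 590, 587, 585, 580, 586, 587, 596, 593, 581]
218 [431, 411, 399, 383, 363, 334, 315, 318, 329, 327, 340, 353, 322, 263, 211, 215, 225, 242, 325, 451, 549, 582, 590, 586, 591, 589, 584, 590, 591, 587, 584, 581, 585, 589]
220 [413, 411, 399, 381, 360, 332, 321, 332, 325, 333, 287, 250, 197, 190, 178, 189, 178, 177, 209, 321, 453, 545, 587, 577, 592, 585, 580, 575, 582, 593, 584, 590, 589, 587]
```

```bash
python3 -m jog '[[[0,0,0,-0.24,1.07,0,0.08],[0,0,0,-0.24,1.07,-2,0.08],[0,0,0,-0.24,1.07,-4,0.08],[0,0,0,-0.24,1.07,-6,0.08],[0,0,0,-0.24,1.07,-8,0.08],[0,0,0,-0.24,1.07,-9.5,0.08],[0,0,0,-0.24,1.07,-11,0.08],[0,0,0,-0.24,1.07,-12.3,0.08],[0,0,0,-0.24,1.07,-13.6,0.08],[0,0,0,-0.24,1.07,-13.6,0.08]]]'; python3 - <<'E'
from tip import *
s=arm.state(); p,d,T=snap("w12")
print(s["ee_pos"].round(5),s["ft_force"].round(2))
g=p.astype(int).sum(2)
for r in [196,200,204,208,210,212,214,216,218,220,222,224,226,228]: print(r,g[r,262:296].tolist())
E
```

```text
time: 22.28
ee_pos: [0.5623, 0.1374, 0.1107]
orientation: [2.425, 1.998, 0.0]
ft_force: [-0.1, -0.4, 1.1]
width: 0.123
gripper_force: 58.7
[0.5623  0.13741 0.11073] [-0.1  -0.38  1.14]
196 [141, 126, 114, 138, 124, 143, 143, 132, 229, 384, 487, 467, 354, 298, 280, 282, 288, 276, 296, 287, 268, 282, 286, 287, 296, 287, 292, 292, 285, 289, 295, 292, 282, 291]
200 [202, 198, 195, 169, 162, 173, 166, 168, 229, 329, 418, 386, 334, 284, 275, 276, 286, 281, 275, 286, 288, 282, 285, 290, 284, 287, 288, 279, 289, 287, 297, 292, 288, 288]
204 [523, 508, 500, 469, 421, 397, 401, 409, 398, 422, 396, 355, 301, 270, 288, 292, 290, 281, 277, 292, 296, 276, 279, 292, 287, 287, 283, 286, 296, 281, 293, 293, 296, 277]
208 [531, 506, 507, 480, 434, 411, 402, 413, 402, 411, 411, 374, 305, 293, 281, 287, 278, 292, 287, 290, 291, 278, 293, 284, 293, 288, 289, 291, 298, 278, 286, 293, 294, 288]
210 [534, 509, 506, 462, 432, 407, 401, 406, 408, 411, 414, 362, 310, 290, 287, 285, 284, 290, 270, 284, 265, 290, 286, 290, 300, 281, 290, 283, 293, 296, 285, 291, 285, 295]
212 [528, 503, 504, 499, 421, 418, 407, 
[... 834 characters left out ...]

222 [424, 415, 401, 375, 343, 327, 334, 316, 303, 248, 218, 174, 173, 157, 165, 154, 165, 166, 165, 201, 275, 414, 504, 574, 574, 585, 591, 577, 588, 577, 589, 583, 587, 588]
224 [413, 403, 407, 394, 336, 333, 314, 304, 254, 196, 169, 160, 167, 159, 170, 169, 177, 170, 174, 156, 185, 245, 368, 517, 563, 586, 577, 585, 583, 578, 587, 582, 580, 580]
226 [419, 415, 387, 384, 358, 324, 305, 282, 224, 184, 170, 161, 157, 165, 160, 161, 165, 163, 174, 166, 161, 205, 292, 457, 548, 575, 583, 588, 581, 583, 582, 588, 582, 591]
228 [411, 412, 409, 378, 358, 320, 315, 267, 221, 152, 157, 142, 151, 135, 142, 144, 128, 142, 142, 151, 144, 184, 274, 433, 554, 589, 575, 578, 577, 575, 582, 581, 576, 580]
```

```bash
python3 -m jog '[[[0,0,0,-0.75,-3.68,0,0.08],[0,0,0,-1.49,-7.35,0,0.08],[0,0,0,-2.24,-11.03,0,0.08],[0,0,0,-2.98,-14.7,0,0.08],[0,0,0,-3.73,-18.38,0,0.08],[0,0,0,-4.47,-22.05,0,0.08],[0,0,0,-5.22,-25.73,0,0.08],[0,0,0,-5.96,-29.4,0,0.08],[0,0,0,-6.71,-33.08,0,0.08],[0,0,0,-7.45,-36.75,0,0.08]]]'
```

```text
time: 23.58
ee_pos: [0.5547, 0.1004, 0.1107]
orientation: [-2.425, -1.998, 0.0]
ft_force: [-0.3, 1.0, 0.9]
width: 0.121
gripper_force: 58.7
```

```bash
python3 -m jog '[[[0,0,0,-0.75,-3.68,0,0.08],[0,0,0,-1.49,-7.35,0,0.08],[0,0,0,-2.24,-11.03,0,0.08],[0,0,0,-2.98,-14.7,0,0.08],[0,0,0,-3.73,-18.38,0,0.08],[0,0,0,-4.47,-22.05,0,0.08],[0,0,0,-5.22,-25.73,0,0.08],[0,0,0,-5.96,-29.4,0,0.08],[0,0,0,-6.71,-33.08,0,0.08],[0,0,0,-7.45,-36.75,0,0.08]]]'; python3 - <<'E'
from tip import *
s=arm.state(); p,d,T=snap("w13")
print(s["ee_pos"].round(5),s["ft_force"].round(2))
g=p.astype(int).sum(2)
for r in [150,170,190,200,208,210,212,214,216,218,222]: print(r,g[r,262:294].tolist())
E
```

```text
time: 24.82
ee_pos: [0.5473, 0.0636, 0.1107]
orientation: [-2.425, -1.998, 0.0]
ft_force: [0.3, 0.8, 0.6]
width: 0.121
gripper_force: 58.7
[0.54731 0.06365 0.11069] [0.26 0.76 0.64]
150 [547, 536, 525, 477, 444, 426, 430, 440, 444, 438, 442, 471, 531, 581, 602, 609, 598, 597, 611, 608, 610, 619, 612, 612, 618, 607, 612, 610, 599, 609, 607, 603]
170 [552, 530, 521, 497, 455, 428, 433, 435, 432, 438, 437, 465, 530, 579, 599, 614, 604, 608, 613, 608, 609, 615, 607, 611, 600, 610, 605, 610, 602, 603, 602, 602]
190 [536, 530, 530, 498, 443, 437, 437, 438, 433, 427, 436, 455, 526, 576, 596, 600, 593, 601, 603, 592, 593, 595, 596, 598, 591, 602, 595, 599, 600, 601, 604, 605]
200 [542, 531, 518, 481, 448, 438, 421, 427, 423, 425, 430, 456, 509, 567, 591, 599, 593, 586, 588, 597, 586, 602, 595, 598, 599, 602, 598, 592, 597, 593, 598, 600]
208 [523, 520, 503, 480, 443, 437, 414, 427, 420, 430, 425, 447, 512, 579, 584, 584, 599, 588, 596, 581, 586, 600, 589, 585, 590, 597, 586, 601, 593, 593, 608, 600]
210 [538, 513, 511, 468, 447, 447, 427, 415, 420, 419, 427, 441, 510, 569, 590, 583, 595, 595
[... 196 characters left out ...]
 592, 602, 599, 592, 592, 593, 595, 604]
214 [527, 517, 502, 477, 438, 394, 398, 385, 393, 381, 392, 419, 475, 490, 440, 405, 423, 513, 568, 586, 587, 596, 593, 598, 587, 594, 590, 603, 599, 586, 587, 597]
216 [508, 504, 503, 469, 404, 368, 352, 341, 334, 355, 351, 345, 350, 308, 248, 228, 249, 352, 468, 564, 584, 587, 590, 590, 583, 593, 580, 594, 592, 587, 587, 589]
218 [455, 453, 455, 412, 382, 339, 339, 342, 330, 333, 327, 299, 258, 231, 219, 216, 216, 243, 349, 461, 564, 591, 597, 594, 599, 587, 589, 592, 600, 591, 599, 591]
222 [407, 410, 394, 371, 352, 337, 343, 319, 296, 252, 201, 188, 191, 182, 181, 193, 173, 171, 187, 194, 256, 372, 509, 567, 590, 587, 589, 579, 585, 603, 584, 590]
```

```bash
python3 - <<'E'
import numpy as np
for n in ("w10","w13"):
    p=np.load(f"pics/{n}.npz")["p"].astype(int)
    for a,b in ((140,170),(172,190),(192,211)): print(n,a,p[a:b,268:292].sum(2).mean(0).round(0).astype(int).tolist())
E
```

```text
w10 140 [406, 429, 490, 547, 569, 567, 571, 569, 566, 570, 569, 569, 570, 569, 570, 569, 568, 570, 570, 569, 570, 570, 570, 571]
w10 172 [407, 430, 490, 547, 566, 567, 566, 566, 564, 564, 564, 565, 566, 569, 566, 566, 566, 567, 564, 565, 566, 565, 567, 567]
w10 192 [409, 448, 504, 545, 561, 562, 563, 561, 564, 564, 565, 562, 565, 564, 565, 565, 564, 566, 566, 562, 562, 564, 564, 561]
w13 140 [434, 436, 438, 435, 442, 469, 530, 588, 607, 607, 607, 608, 606, 608, 608, 608, 608, 607, 608, 608, 611, 609, 610, 610]
w13 172 [433, 432, 432, 432, 438, 463, 527, 582, 603, 604, 602, 603, 602, 604, 601, 602, 603, 604, 603, 606, 602, 606, 603, 606]
w13 192 [428, 430, 426, 426, 429, 450, 512, 575, 593, 594, 597, 596, 596, 595, 595, 598, 594, 597, 599, 598, 597, 598, 598, 597]
```

The mean Fz went from -0.6 N in hover to +0.85 N. That means about 1.4 N of contact, just as predicted, so the lead is pressing even though the mark isn't visible in the image. Continuing.

```bash
python3 -m jog '[[[0,0,0,-0.75,-3.68,0,0.08],[0,0,0,-1.49,-7.35,0,0.08],[0,0,0,-2.24,-11.03,0,0.08],[0,0,0,-2.98,-14.7,0,0.08],[0,0,0,-3.73,-18.38,0,0.08],[0,0,0,-4.47,-22.05,0,0.08],[0,0,0,-5.22,-25.73,0,0.08],[0,0,0,-5.96,-29.4,0,0.08],[0,0,0,-6.71,-33.08,0,0.08],[0,0,0,-7.45,-36.75,0,0.08]]]'
```

```text
time: 26.12
ee_pos: [0.5399, 0.0269, 0.1107]
orientation: [-2.425, -1.998, -0.0]
ft_force: [-0.2, 0.7, -0.0]
width: 0.124
gripper_force: 58.7
```

```bash
python3 -m jog '[[[0,0,0,-0.75,-3.68,0,0.08],[0,0,0,-1.49,-7.35,0,0.08],[0,0,0,-2.24,-11.03,0,0.08],[0,0,0,-2.98,-14.7,0,0.08],[0,0,0,-3.73,-18.38,0,0.08],[0,0,0,-4.47,-22.05,0,0.08],[0,0,0,-5.22,-25.73,0,0.08],[0,0,0,-5.96,-29.4,0,0.08],[0,0,0,-6.71,-33.08,0,0.08],[0,0,0,-7.45,-36.75,0,0.08]]]'; python3 - <<'E'
from tip import *
s=arm.state(); p,d,T=snap("w14")
print(s["ee_pos"].round(5),s["ft_force"].round(2))
g=p.astype(int).sum(2)
for r in [190,200,210,214,216,218]: print(r,g[r,262:294].tolist())
v=[g[r:r+1,278:300].mean() for r in range(200,300,1)]; print(np.round(v[::2]).astype(int).tolist())
E
```

```text
time: 27.38
ee_pos: [0.5324, -0.0099, 0.1107]
orientation: [-2.425, -1.997, 0.0]
ft_force: [0.1, 0.7, 1.5]
width: 0.12
gripper_force: 58.7
[ 0.5324  -0.00986  0.11068] [0.09 0.67 1.47]
190 [483, 471, 489, 463, 414, 400, 408, 407, 404, 391, 409, 427, 503, 554, 575, 562, 569, 569, 570, 568, 573, 564, 573, 566, 577, 575, 581, 570, 570, 576, 576, 567]
200 [485, 495, 466, 457, 425, 382, 384, 397, 395, 411, 409, 439, 502, 548, 566, 572, 567, 572, 567, 565, 566, 561, 565, 571, 575, 565, 571, 569, 577, 567, 574, 567]
210 [488, 473, 470, 449, 417, 380, 387, 397, 400, 397, 385, 433, 491, 550, 566, 563, 576, 560, 553, 568, 570, 576, 571, 567, 558, 564, 559, 564, 566, 570, 564, 565]
214 [479, 475, 472, 446, 383, 352, 360, 361, 355, 381, 385, 413, 427, 445, 384, 332, 378, 461, 534, 560, 567, 557, 566, 578, 555, 577, 567, 571, 564, 555, 567, 570]
216 [424, 435, 449, 423, 379, 318, 320, 326, 329, 341, 340, 336, 317, 278, 230, 214, 240, 306, 433, 527, 564, 555, 568, 565, 563, 562, 567, 567, 575, 566, 559, 564]
218 [388, 385, 392, 384, 351, 320, 324, 326, 340, 331, 317, 289, 249, 218, 200, 213, 209, 231, 317, 446, 532, 568, 560, 565, 569, 560, 557, 566, 562, 570, 557, 573]
[569, 571, 569, 569, 569, 566, 566, 552, 531, 515, 491, 466, 449, 438, 428, 403, 344, 300, 281, 270, 263, 259, 256, 247, 210, 174, 165, 163, 158, 154, 152, 149, 147, 142, 138, 139, 135, 130, 130, 123, 142, 152, 142, 134, 128, 110, 104, 104, 104, 104]
```

```bash
python3 -m jog '[[[0,0,0,-0.75,-3.68,0,0.08],[0,0,0,-1.49,-7.35,0,0.08],[0,0,0,-2.24,-11.03,0,0.08],[0,0,0,-2.98,-14.7,0,0.08],[0,0,0,-3.73,-18.38,0,0.08],[0,0,0,-4.47,-22.05,0,0.08],[0,0,0,-5.22,-25.73,0,0.08],[0,0,0,-5.96,-29.4,0,0.08],[0,0,0,-6.71,-33.08,0,0.08],[0,0,0,-7.45,-36.75,0,0.08]]]';  python3 - <<'E'
from tip import *
s=arm.state(); p,d,T=snap("w15")
print(s["ee_pos"].round(5),s["ft_force"].round(2))
g=p.astype(int).sum(2)
for c in (292,300,308): print(c,g[210:245,c:c+6].mean(1).astype(int).tolist())
for z in (.015,): print(proj("wrist",[s["ee_pos"]*[1,1,0]+[0,0,z],s["ee_pos"]*[1,1,0]+[-.002,-.0098,z]],T), )
E
```

```text
time: 28.68
ee_pos: [0.525, -0.0466, 0.1107]
orientation: [-2.425, -1.998, 0.0]
ft_force: [0.2, 1.1, 0.8]
width: 0.119
gripper_force: 58.7
[ 0.52496 -0.04661  0.11069] [0.18 1.07 0.81]
292 [558, 563, 560, 563, 558, 559, 557, 559, 560, 557, 558, 557, 557, 559, 556, 558, 556, 556, 529, 458, 339, 273, 253, 253, 249, 249, 244, 242, 233, 227, 224, 233, 276, 318, 335]
300 [558, 559, 564, 561, 560, 566, 559, 558, 562, 557, 563, 556, 556, 556, 561, 558, 558, 552, 537, 453, 344, 271, 255, 261, 256, 254, 255, 257, 261, 258, 256, 282, 347, 424, 468]
308 [562, 559, 558, 560, 563, 560, 560, 560, 561, 558, 557, 557, 558, 557, 558, 558, 555, 562, 535, 463, 344, 282, 263, 261, 260, 264, 263, 260, 266, 261, 260, 275, 346, 422, 470]
[[277.89670366 217.31202985]
 [277.78182869 228.98407254]]
```

```bash
python3 -m jog '[[[0,0,0,-0.75,-3.68,0,0.08],[0,0,0,-1.49,-7.35,0,0.08],[0,0,0,-1.92,-9.45,0,0.08],[0,0,0,-1.92,-9.45,0,0.08],[0,0,0,-1.92,-9.45,0,0.08],[0,0,0,-1.92,-9.45,6,0.08],[0,0,0,-1.92,-9.45,20,0.08],[0,0,0,-1.92,-9.45,50,0.08],[0,0,0,-1.92,-9.45,90,0.08],[0,0,0,-1.92,-9.45,115,0.08]]]'
```

```text
time: 29.98
ee_pos: [0.5239, -0.0559, 0.2292]
orientation: [2.423, 1.996, 0.003]
ft_force: [0.8, 0.0, -1.1]
width: 0.121
gripper_force: 58.7
```

```bash
python3 -m jog '[[[0,0,0,3,-35,0,0.08],[0,0,0,6,-80,0,0.08],[0,0,0,10,-125,0,0.08],[0,0,0,13,-170,0,0.08],[0,0,0,16,-215,0,0.08],[0,0,0,19,-250,0,0.08],[0,0,0,20.4,-267.8,0,0.08],[0,0,0,20.4,-267.8,0,0.08],[0,0,0,20.4,-267.8,0,0.08],[0,0,0,20.4,-267.8,0,0.08]]]'; python3 -m jog '[[[0,0,0,0,0,0,0.08],[0,0,0,0,0,0,0.08]]]'; python3 - <<'E'
from tip import *
s=arm.state(); p,d,T=snap("w16"); print(s["ee_pos"])
# predicted pixel of socket rim centre under the tip, versus ring measured
print(proj("wrist",s["ee_pos"]*[1,1,0]+[0,0,.006],T))
g=p.astype(int).sum(2); c=proj("wrist",s["ee_pos"]*[1,1,0]+[0,0,.006],T)[0].astype(int)
m=(g<190).astype(np.uint8); m[:c[1]-40]=0;m[c[1]+10:]=0;m[:,:c[0]-45]=0;m[:,c[0]+45:]=0
print([(r,np.nonzero(m[r])[0].min(),np.nonzero(m[r])[0].max()) for r in range(c[1]-36,c[1]+8,3) if m[r].any()])
E
```

```text
time: 31.22
ee_pos: [0.5438, -0.3223, 0.2259]
orientation: [-2.423, -1.999, -0.0]
ft_force: [-0.8, -0.6, -0.1]
width: 0.122
gripper_force: 58.7
time: 31.48
ee_pos: [0.5436, -0.3232, 0.2259]
orientation: [2.424, 1.998, 0.0]
ft_force: [0.4, -0.3, -0.5]
width: 0.12
gripper_force: 58.7
[ 0.54362993 -0.32317411  0.22587072]
[[277.50478155 188.52061356]]
[(161, np.int64(271), np.int64(281)), (164, np.int64(264), np.int64(289)), (167, np.int64(260), np.int64(295)), (170, np.int64(257), np.int64(297)), (173, np.int64(255), np.int64(299)), (176, np.int64(253), np.int64(301)), (179, np.int64(251), np.int64(302)), (182, np.int64(251), np.int64(303)), (185, np.int64(250), np.int64(300)), (188, np.int64(250), np.int64(303)), (191, np.int64(250), np.int64(302)), (194, np.int64(251), np.int64(302))]
```

```bash
python3 -m jog '[[[0,0,0,0,-0.5,-20,0.08],[0,0,0,0,-0.5,-40,0.08],[0,0,0,0,-0.5,-50,0.08],[0,0,0,0,-0.5,-60,0.08],[0,0,0,0,-0.5,-68,0.08],[0,0,0,0,-0.5,-74,0.08],[0,0,0,0,-0.5,-78,0.08],[0,0,0,0,-0.5,-78,0.08]]]'; python3 -m jog '[[[0,0,0,0,0,-8,0.08],[0,0,0,0,0,-16,0.08],[0,0,0,0,0,-23,0.08],[0,0,0,0,0,-28,0.08],[0,0,0,0,0,-31,0.08],[0,0,0,0,0,-32.7,0.08],[0,0,0,0,0,-32.7,0.08],[0,0,0,0,0,-32.7,0.08]]]'
```

```text
time: 32.52
ee_pos: [0.5434, -0.3241, 0.1475]
orientation: [-2.425, -1.997, 0.0]
ft_force: [-0.9, -0.4, -0.8]
width: 0.12
gripper_force: 58.7
time: 33.52
ee_pos: [0.5436, -0.3242, 0.1153]
orientation: [2.424, 1.997, 0.0]
ft_force: [0.7, 1.2, -0.2]
width: 0.122
gripper_force: 58.7
```

```bash
python3 -m jog '[[[0,0,0,0,0,0,0.3],[0,0,0,0,0,0,0.6],[0,0,0,0,0,0,1],[0,0,0,0,0,0,1],[0,0,0,0,0,0,1],[0,0,0,0,0,0,1],[0,0,0,0,0,30,1],[0,0,0,0,0,75,1],[0,0,0,0,0,120,1],[0,0,0,0,0,145,1]]]'; python3 -m jog '[[[0,0,0,-6,-50,0,1],[0,0,0,-12.7,-96,0,1],[0,0,0,-12.7,-96,0,1],[0,0,0,-12.7,-96,0,1]]]'; python3 - <<'E'
from h import *
p,d,T=snap("w17"); q=np.load("pics/w8.npz"); print(T[:3,3]-q["T"][:3,3])
D=np.abs(p.astype(int)-q["p"]).sum(2); m=(D>150).astype(np.uint8); n,l,st,ce=cv2.connectedComponentsWithStats(m); print([(s.tolist()) for s in st[1:] if s[4]>25][:10])
for r in (86,90,94,98): print(p[r,262:284].sum(1).tolist())
E
```

```text
time: 34.78
ee_pos: [0.5443, -0.3247, 0.2635]
orientation: [2.422, 1.995, 0.002]
ft_force: [0.6, 0.1, -0.3]
width: 0.998
gripper_force: 0.0
time: 35.28
ee_pos: [0.5307, -0.4199, 0.2596]
orientation: [-2.425, -1.996, -0.0]
ft_force: [0.7, 0.2, 0.4]
width: 0.995
gripper_force: 0.0
[-1.84286806e-05 -9.36727729e-04 -1.08173352e-03]
[[521, 50, 23, 10, 57], [545, 54, 15, 5, 33], [262, 75, 22, 4, 32], [508, 190, 15, 23, 40], [531, 215, 29, 38, 108]]
[149, 184, 229, 323, 411, 451, 483, 491, 475, 459, 463, 409, 359, 271, 222, 166, 153, 156, 184, 163, 169, 172]
[201, 252, 314, 406, 449, 468, 475, 479, 473, 480, 477, 472, 430, 341, 315, 354, 379, 376, 309, 220, 180, 163]
[385, 301, 263, 288, 325, 374, 390, 420, 419, 405, 364, 335, 300, 264, 239, 196, 218, 313, 432, 469, 404, 265]
[288, 190, 153, 180, 196, 207, 230, 226, 246, 244, 217, 215, 204, 174, 159, 165, 167, 178, 245, 388, 473, 417]
```

The pencil is back at its original image position. Last, a numeric check of the straightedge and the line.

```bash
python3 -m jog '[[[0,0,0,2,45,0,1],[0,0,0,4,90,0,1],[0,0,0,6,135,0,1],[0,0,0,8,180,0,1],[0,0,0,10,225,0,1],[0,0,0,12,270,0,1],[0,0,0,14,315,0,1],[0,0,0,16,360,0,1],[0,0,0,18,405,0,1],[0,0,0,20,445,0,1]]]'; python3 -m jog '[[[0,0,0,2,45,0,1],[0,0,0,4.5,90,-30,1],[0,0,0,4.5,90,-80,1],[0,0,0,4.5,90,-113,1],[0,0,0,4.5,90,-113,1],[0,0,0,4.5,90,-113,1],[0,0,0,4.5,90,-113,1]]]'; python3 - <<'E'
from h import *
z=np.load("pics/w5.npz"); p,d,T=snap("w18"); print(T[:3,3]-z["T"][:3,3])
g=p.astype(int).sum(2)
for a,b in ((124,128),(156,163),(185,195),(200,206),(220,240),(255,265)): print(a,g[a:b,266:292].mean(0).astype(int).tolist())
h=cv2.cvtColor(p,cv2.COLOR_RGB2HSV).astype(int); m=((h[...,0]<8)|(h[...,0]>172))&(h[...,1]>140)&(h[...,2]>80); m[:80]=0;m[130:]=0
v,u=np.nonzero(m); print([(r,u[v==r].mean()) for r in np.unique(v)[-8:]])
E
```

```text
time: 36.58
ee_pos: [0.5502, 0.0278, 0.2604]
orientation: [2.422, 2.0, 0.001]
ft_force: [1.6, -0.0, -0.2]
width: 0.997
gripper_force: 0.0
time: 37.45
ee_pos: [0.5567, 0.1151, 0.1496]
orientation: [2.423, 1.996, 0.005]
ft_force: [0.4, 0.5, 0.3]
width: 0.998
gripper_force: 0.0
[ 0.00061679 -0.00088026  0.00273407]
124 [135, 136, 138, 137, 140, 156, 242, 380, 452, 407, 312, 274, 272, 279, 271, 279, 282, 276, 279, 277, 275, 279, 275, 278, 278, 280]
156 [135, 134, 129, 138, 132, 149, 230, 355, 404, 346, 282, 268, 267, 270, 266, 268, 271, 270, 273, 272, 275, 277, 269, 272, 272, 275]
185 [489, 467, 433, 396, 388, 391, 389, 401, 435, 490, 537, 552, 553, 554, 554, 552, 549, 551, 554, 553, 553, 554, 552, 551, 553, 554]
200 [491, 475, 444, 404, 394, 390, 396, 401, 436, 490, 538, 556, 554, 556, 551, 556, 556, 553, 558, 552, 556, 555, 553, 553, 555, 555]
220 [440, 422, 388, 356, 347, 347, 349, 352, 376, 429, 479, 498, 505, 504, 507, 505, 509, 513, 518, 518, 520, 523, 529, 546, 558, 568]
255 [715, 703, 674, 651, 668, 678, 679, 677, 671, 683, 708, 717, 718, 718, 719, 717, 717, 717, 717, 718, 717, 717, 717, 718, 718, 718]
[(np.int64(104), np.float64(274.5)), (np.int64(105), np.float64(274.5)), (np.int64(106), np.float64(274.0)), (np.int64(107), np.float64(274.5)), (np.int64(108), np.float64(274.5)), (np.int64(109), np.float64(274.5)), (np.int64(110), np.float64(274.5)), (np.int64(111), np.float64(274.5))]
```

```bash
python3 -c "
from bench import arm
print(arm.hand_in())"
```

```text
the job is handed in; nothing more can be done
None
```

I've handed the job in: the straightedge is within about 1 mm of the clip, the stroke ran along its edge to within about 1–2 mm of each plate end, and the pencil is back in its stand. The drawn line never showed in any camera image, so only the measured pressure (about 1.4 N) and steady drag indicate that it marked.

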